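# Find the jammed hole punch at the leather bench

## Robot

A 6-joint arm with a two-finger parallel gripper is mounted at the origin on the work surface. World frame = base frame: x ahead of the robot, y to its left, z up, the work surface at z = 0. Lengths are in mm, angles in degrees, forces in N, time in s.
With the tool pointing down it reaches from about 350 to 850 mm from the base axis. Payload 8.1 kg.
Tool frame: the origin (TCP) lies on the centre line of the jaws, within the pads' length; the fingertips stand 19 mm ahead of it and the grasp point (between the pads) is the TCP; z points along the fingers, y is the line along which they close (so a half turn about z gives the same grasp; the last joint's range is limited). The gripper opens to 85 mm and grips with 20 to 120 N. Pads are 22 mm wide; open, the fingers measure 114 mm over their backs; the gripper's body (76 mm by 85 mm) begins 54 mm behind the grasp point. The pads swing forward as they close: fully open they stand 13 mm farther back than shut.
Start: joints at [-78.862, 7.471, 85.268, -0, 87.261, -4.893], TCP at [165.718, -576.665, 250.292] pointing down, gripper open.
Joint ranges: [-169.43, 169.43], [-51.17, 129.36], [1.28, 143.12], [-76.62, 256.62], [0, 156.53], [-152.29, 152.29]. Speed limits (degrees/s): [136.94, 136.94, 159.86, 180, 180, 180].

## Interface

Orientations are given as [roll, pitch, yaw] about the fixed x, y, z axes, in that order (R = Rz(yaw) Ry(pitch) Rx(roll)).
In Python, from bench import r gives the robot as it stands. The module is installed in compiled form; this text tells all that it offers.
- The arm moves only by the tool servo_tool, never from a script. Its arguments are lists of equal length, an entry for each row: "fingers": the finger opening in m, from 0 to 0.0854; "linear": the shift along the tool's x, y, z in m, a list of three; "rotation": the turn, a rotation vector about the tool's x, y, z in degrees, a list of three. A call has 1 to 10 rows; each row is the pose to reach, as a shift and turn from the pose commanded when the call began, along the tool's axes at that moment; what a row does not reach only later rows make up. A row lasts 1/10 s, in which the tool goes at most 50 mm and 8.59 degrees, less where a joint would pass 70% of its speed; a pose out of reach is approached as far as the arm can. A call with a gripper value outside its range is refused whole. The fingers move at their own pace and stop on an object; "force" is the grip in N (left out, the last holds). Time passes only in rows, so rows that repeat a pose let the fingers close. It gives the time, the measured TCP pose, the force, the opening and the grip force at its end, in the units of the state.
- r.sense(): the state, without advancing time (a new reading comes with each control period).
- r.snapshot(name): name is "side" or "top"; returns a dict with "frame" (400x640x3 uint8, red, green, blue), "fx", "fy", "cx", "cy" (pixels), "camera_from_world" (4x4, takes a point from world to camera coordinates). Camera axes: x right, y up, looking along -z (the intrinsics and any distortion apply to the point x, -y, -z); pixel columns grow to the right and rows downward; lengths in mm; the calibration is good to about 2 mm. A picture is of the moment at which its call begins. There is no depth.
- r.hand_in(): hands the job in; it is judged then, once.
The state is a dict: "time": time; "joint_pos": joint angles; "qd": joint speeds; "joint_efforts": joint torques, N m; "tool_pos": TCP position; "tcp_rot": TCP orientation; "ft_force": force on the tool from outside, world axes, zero at the start; "wrist_torque": the same for the moment, N m; "finger_gap": finger opening in mm; "grip_force": force on a finger pad.
Only numpy, scipy, OpenCV 4.12 (cv2) and the standard library are available. Lean on these libraries where they do the work, as an engineer would, in place of code of your own. Each camera call takes 0.05 s, during which the arm holds its last target. There are 200 camera calls.

## Task

One of the two hole punches standing in the aluminium block has a jammed ejector plunger. Push the brass plungers down gently, never forcing one whose resistance rises before it is home: leave the good punch standing in its block with its plunger pushed fully home, and take the jammed punch by its steel barrel and stand it upright in the red tray.

Things in the scene. Friction and masses are not known exactly. Their poses are not given: they have to be found in the camera images.
- ejector_a: Brass push cap, 26 mm wide, 5 mm thick, of punch A (yellow band on its barrel; in the socket at block y = +50 mm). Origin: centre of the cap's top; z up along the punch. Cap top starts 25-29 mm above the barrel's top, 5 when home. About 3 N friction, stays where left. In one punch, A or B at random, unseen, resistance rises 4 N/mm from cap top 21 mm above the barrel, dead stop at 14; the other runs free to home.
- ejector_b: Brass push cap, 26 mm wide, 5 mm thick, of punch B (blue band on its barrel; in the socket at block y = -50 mm). Origin: centre of the cap's top; z up along the punch. Cap top starts 25-29 mm above the barrel's top, 5 when home. About 3 N friction, stays where left. In one punch, A or B at random, unseen, resistance rises 4 N/mm from cap top 21 mm above the barrel, dead stop at 14; the other runs free to home.
- block: Fixed aluminium block, 90 (x) x 180 (y) x 45 mm high. Origin: centre of underside, z up. Two round sockets, 33 mm wide, 30 mm deep, at x = 0, y = +50 and -50 mm. Each holds a punch: a loose steel barrel 30 mm across, 90 mm long, flat foot, plunger cap on top, about 0.3 kg in all. Barrel tops are 60 mm above the block's top (105 mm above its underside); home cap tops are 110 mm above its underside.
- tray: Red open tray fixed to the bench for rejected punches, 140 by 140 mm outside, 30 mm high, walls and floor 5 mm thick. Origin at the centre of its underside, z up. Empty at the start.
Things that resemble listed ones, but are neither listed nor needed, are in the scene too. What is shaped like the part that bears ejector_b but orange is not meant.

How it is judged:
By the outcome, as a careful person would: the job done as asked, in the order asked, and still so for the second after the job is handed in, with the robot touching nothing.
It also fails if it takes over 64 s, if anything falls off the work surface, if the arm or the gripper's body presses on something with over 40 N, if the wrist force passes 120 N, or if a joint passes its speed limit or range.

## Working session

There is one attempt and no reset: what is moved stays moved. The work goes in short steps, Python scripts to look and compute and a tool call to move; the robot and the scene stay as the last step left them, time stands still between calls to the robot, and variables do not carry over. Pictures are saved under pics/ and viewed, at most 10 in all, crops included, and the job is handed in when it is done.

Besides the shell and the picture viewer there is one more tool, called as name(argument=value, ...) on one line, values as JSON. servo_tool: Moves the arm, as the interface text tells. Its arguments: {"type":"object","properties":{"fingers":{"type":"array","items":{"type":"number"}},"linear":{"type":"array","items":{"type":"array","items":{"type":"number"}}},"rotation":{"type":"array","items":{"type":"array","items":{"type":"number"}}},"force":{"type":"number"}},"required":["fingers","linear","rotation"]}

```bash
mkdir -p pics; python3 - <<'E'
from bench import r
import cv2,numpy as np,pickle
d={n:r.snapshot(n) for n in("side","top")}
pickle.dump(d,open('s0.pkl','wb'))
for n in d:
    cv2.imwrite(f'pics/{n}0.png',d[n]["frame"][:,:,::-1]); print(n,{k:d[n][k] for k in d[n] if k!="frame"})
print(r.sense())
E
```

```text
side {'fx': 388.9292586669769, 'fy': 388.9292586669769, 'cx': 323.8591650522407, 'cy': 196.96875956074393, 'camera_from_world': array([[-9.53970969e-01, -2.99005873e-01,  2.31274174e-02,
         5.25675576e+02],
       [ 1.74355841e-01, -4.90224779e-01,  8.53978751e-01,
        -1.97874700e+02],
       [-2.44007029e-01,  8.18703337e-01,  5.19793628e-01,
        -6.91205269e+02],
       [ 0.00000000e+00,  0.00000000e+00,  0.00000000e+00,
         1.00000000e+00]])}
top {'fx': 399.107548526181, 'fy': 399.107548526181, 'cx': 315.99078000393024, 'cy': 198.31650999424414, 'camera_from_world': array([[ 2.90511468e-02, -9.99441037e-01,  1.65422177e-02,
        -3.11562112e+01],
       [ 9.93870617e-01,  3.06472681e-02,  1.06216480e-01,
        -5.84167035e+02],
       [-1.06664083e-01,  1.33551136e-02,  9.94205419e-01,
        -8.17928638e+02],
       [ 0.00000000e+00,  0.00000000e+00,  0.00000000e+00,
         1.00000000e+00]])}
{'time': 0.1, 'joint_pos': array([-7.88625393e+01,  7.51034624e+00,  8.53246763e+01,  2.85488262e-04,
        8.72600179e+01, -4.89259625e+00]), 'qd': array([ 0.03803507, -0.11768894, -0.02514971,  0.02477678,  0.04125965,
        0.08230711]), 'joint_efforts': array([ 2.27733690e-03, -5.70946884e+01, -5.01942658e+01, -1.78084229e-04,
        8.04485200e-03, -1.92239014e-05]), 'tool_pos': array([ 165.62279418, -576.20526554,  249.3381368 ]), 'tcp_rot': array([-1.79905330e+02, -8.38992180e-03,  1.60300361e+01]), 'ft_force': array([ 0.2853887 , -0.54742006, -0.24339213]), 'wrist_torque': array([ 0.04233095, -0.02018673, -0.01171689]), 'grip_force': 0.0, 'finger_gap': 85.47119223653769}
```

View pics/side0.png

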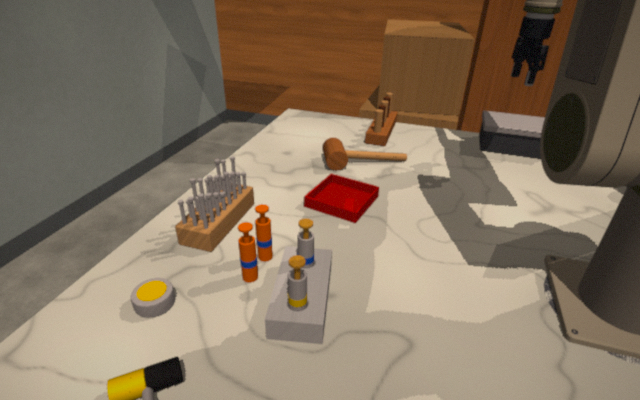

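View pics/top0.png

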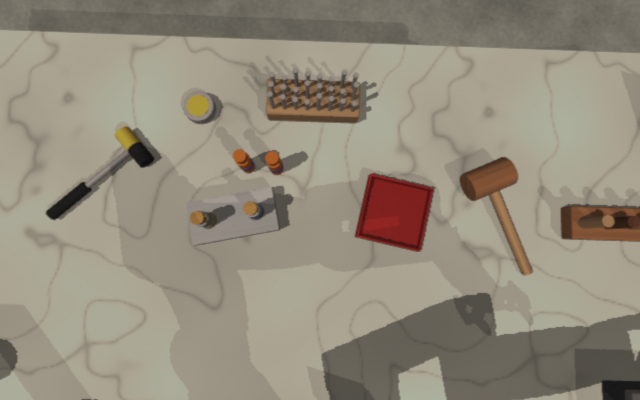

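The side view shows the steel punches in the block: A with the yellow band at (297,300) and cap (297,262), B with the blue band at (307,258) and cap (306,225). In the top view their caps are at (200,218) and (252,208). The two orange look-alikes stand outside the block at side (248,255) and (264,235), top (243,160) and (273,160), so they are not meant. The tray is at top (395,212).

```bash
cat > h.py <<'E'
import numpy as np,cv2
def ray(s,u,v):
    T=s["camera_from_world"];R=T[:3,:3];c=-R.T@T[:3,3]
    d=R.T@np.array([(u-s["cx"])/s["fx"],-(v-s["cy"])/s["fy"],-1.]);return c,d/np.linalg.norm(d)
def plane(s,u,v,z):
    c,d=ray(s,u,v);return c+d*(z-c[2])/d[2]
def tri(s1,p1,s2,p2):
    A=np.zeros((3,3));b=np.zeros(3)
    cd=[ray(s1,*p1),ray(s2,*p2)]
    for c,d in cd:
        P=np.eye(3)-np.outer(d,d);A+=P;b+=P@c
    x=np.linalg.solve(A,b);return x,[np.linalg.norm((np.eye(3)-np.outer(d,d))@(x-c)) for c,d in cd]
def proj(s,p):
    q=s["camera_from_world"]@np.append(p,1);return s["cx"]+s["fx"]*q[0]/-q[2],s["cy"]-s["fy"]*q[1]/-q[2]
def blobs(s,lo,hi,box,n=5,mn=15):
    x0,y0,x1,y1=box;h=cv2.cvtColor(s["frame"],cv2.COLOR_RGB2HSV)
    m=np.zeros(h.shape[:2],np.uint8);m[y0:y1,x0:x1]=cv2.inRange(h,lo,hi)[y0:y1,x0:x1]
    cs=[c for c in cv2.findContours(m,0,1)[0] if cv2.contourArea(c)>mn]
    return sorted(cs,key=cv2.contourArea)[::-1][:n]
E
python3 - <<'E'
import pickle;from h import *
d=pickle.load(open('s0.pkl','rb'));S,T=d["side"],d["top"]
for s,b in((S,(275,205,330,320)),(T,(185,190,275,240))):
    for c in blobs(s,(8,90,60),(28,255,255),b):
        print(cv2.contourArea(c),cv2.boundingRect(c),cv2.minAreaRect(c))
for s,b in((S,(290,160,400,230)),(T,(340,160,450,260))):
    c=blobs(s,(0,120,40),(6,255,255),b,1)[0] ; print('red',cv2.boundingRect(c),cv2.boxPoints(cv2.minAreaRect(c)).round(1).tolist())
c1=cv2.resize(S["frame"][195:345,220:340],None,fx=4,fy=4,interpolation=2)[:,:,::-1]
c2=cv2.resize(T["frame"][140:250,180:290],None,fx=2.9,fy=2.9,interpolation=2)[:,:,::-1]
o=np.zeros((600,800,3),np.uint8);o[:600,:480]=c1;o[:319,481:800]=c2[:319,:319];cv2.imwrite('pics/crop.png',o)
E
```

```text
238.5 (288, 255, 18, 25) ((298.4657897949219, 266.0753173828125), (23.876394271850586, 16.73688507080078), 69.44395446777344)
166.0 (298, 218, 16, 21) ((303.8499755859375, 227.45001220703125), (14.546475410461426, 20.55480194091797), 18.434947967529297)
131.5 (287, 293, 20, 15) ((296.5, 300.0), (14.0, 19.0), 90.0)
147.0 (190, 211, 16, 14) ((197.5, 217.5), (13.0, 15.0), 90.0)
131.5 (243, 202, 15, 13) ((250.0, 208.0), (12.0, 14.0), 90.0)
17.5 (206, 213, 9, 15) ((211.03773498535156, 220.867919921875), (6.31858491897583, 14.56021785736084), 15.945395469665527)
red (304, 174, 75, 49) [[301.6000061035156, 205.5], [314.20001220703125, 166.10000610351562], [379.79998779296875, 187.1999969482422], [367.20001220703125, 226.60000610351562]]
red (356, 174, 77, 77) [[354.6000061035156, 236.6999969482422], [368.8999938964844, 172.8000030517578], [434.1000061035156, 187.5], [419.79998779296875, 251.3000030517578]]
```

View pics/crop.png

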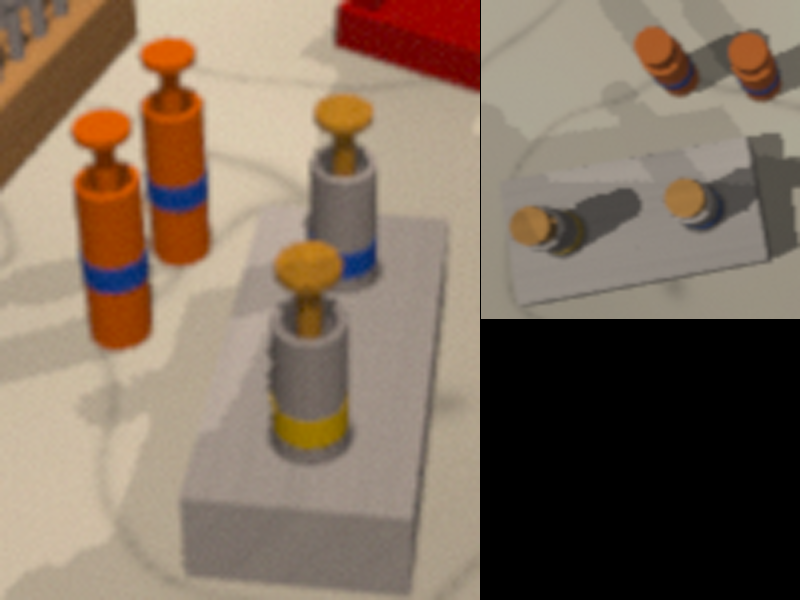

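The crop confirms the two steel punches with brass caps in the block: yellow-banded A at side (297,261), blue-banded B at side (306,223). The orange pair stands on the bench. Next I triangulate.

```bash
python3 - <<'E'
import pickle;from h import *
d=pickle.load(open('s0.pkl','rb'));S,T=d["side"],d["top"]
A,e=tri(S,(297.25,261),T,(197.3,217.7));print('A',A,e)
B,e=tri(S,(305.75,223.2),T,(250.5,208.2));print('B',B,e, 'dist',np.linalg.norm((A-B)[:2]),'dir',np.degrees(np.arctan2(*(A-B)[1::-1])))
P=[((u-481)/2.9+180,v/2.9+140) for u,v in((500,185),(750,139),(769,260),(520,304))]
Q=np.array([plane(T,*p,45) for p in P]);print('block top',Q.round(0)[:,:2].tolist(),Q.mean(0))
# heights: near block top corner & tray corners in both views
print('blockcorner', [tri(S,(220+a/4,195+b/4),T,p)[0].round(1) for (a,b),p in zip(((183,500),(258,205),(447,222),(414,518)),(P[0],P[1],P[2],P[3]))])
st=[[304.5,198],[332,176],[379,184],[352,211.]]
tc=cv2.boxPoints(cv2.minAreaRect(blobs(T,(0,120,40),(6,255,255),(340,160,450,260),1)[0]))
Q=np.array([plane(T,*p,30) for p in tc]);print('tray',Q.round(0)[:,:2].tolist(),Q.mean(0).round(1))
for z in (0,30):print('side proj centre',z,proj(S,np.r_[Q.mean(0)[:2],z]))
E
```

```text
A [531.12020137 207.39399444 129.84522846] [np.float64(0.0853384146765907), np.float64(0.0853384146767472)]
B [552.19895879 109.71763643 129.07734987] [np.float64(0.22560489666179723), np.float64(0.22560489666186095)] dist 99.9248964331059 dir 102.17779613978942
block top [[564.0, 255.0], [602.0, 78.0], [516.0, 61.0], [479.0, 236.0]] [540.30424389 157.35581395  45.        ]
blockcorner [array([564.5, 256.3,  42.3]), array([605. ,  78.7,  41.3]), array([516.4,  61.1,  41.1]), array([478.9, 236.5,  42.2])]
tray [[506.0, -98.0], [644.0, -126.0], [616.0, -267.0], [479.0, -236.0]] [ 561.3 -181.6   30. ]
side proj centre 0 (np.float64(341.5831572406801), np.float64(201.35161208216394))
side proj centre 30 (np.float64(342.1514328730021), np.float64(191.05649384349218))
```

servo_tool(fingers=[0,0,0,0,0,0,0,0,0,0], linear=[[0.03,-0.03,0],[0.065,-0.064,0],[0.1,-0.0985,0],[0.135,-0.133,0],[0.17,-0.1675,0],[0.205,-0.202,0],[0.24,-0.2365,0],[0.275,-0.271,0],[0.31,-0.3055,0],[0.345,-0.34,0]], rotation=[[0,0,0.4],[0,0,0.8],[0,0,1.2],[0,0,1.6],[0,0,2],[0,0,2.4],[0,0,2.8],[0,0,3.2],[0,0,3.5],[0,0,3.8]])

```text
time: 1.1
tool_pos: [403.8, -152.7, 250.2]
tcp_rot: [180.0, -0.0, 12.2]
ft_force: [1.0, -0.7, 0.1]
finger_gap: 0.0
grip_force: 0.0
```

servo_tool(fingers=[0,0,0,0,0,0,0,0,0,0], linear=[[0.03,-0.034,0],[0.06,-0.068,0],[0.09,-0.102,0],[0.12,-0.136,0.02],[0.15,-0.17,0.04],[0.175,-0.2,0.055],[0.192,-0.218,0.07],[0.2,-0.226,0.082],[0.2014,-0.2268,0.088],[0.2014,-0.2268,0.088]], rotation=[[0,0,0],[0,0,0],[0,0,0],[0,0,0],[0,0,0],[0,0,0],[0,0,0],[0,0,0],[0,0,0],[0,0,0]])

```text
time: 2.1
tool_pos: [551.1, 109.5, 160.7]
tcp_rot: [-180.0, 0.2, 12.3]
ft_force: [-0.4, -0.3, 0.2]
finger_gap: -0.3
grip_force: 0.0
```

```bash
python3 - <<'E'
from bench import r
import cv2,pickle
import numpy as np
d={n:r.snapshot(n) for n in("side","top")}
pickle.dump(d,open('s1.pkl','wb'))
a=cv2.resize(d["side"]["frame"][170:310,240:360],None,fx=4,fy=4)[:,:,::-1]
b=cv2.resize(d["top"]["frame"][150:270,210:290],None,fx=4,fy=4)[:,:,::-1]
o=np.zeros((560,800,3),np.uint8);o[:,:480]=a;o[:480,480:]=b;cv2.imwrite('pics/c1.png',o)
s=r.sense();print(s["tool_pos"],s["tcp_rot"],s["ft_force"])
E
```

```text
[552.03148356 108.98592428 162.61797134] [1.79989953e+02 4.52339590e-03 1.21929778e+01] [0.37962514 0.34132859 0.24031839]
```

View pics/c1.png

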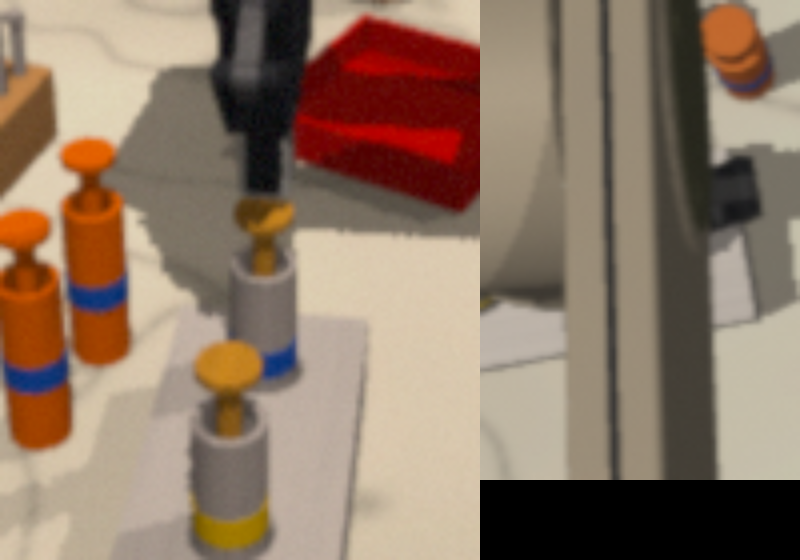

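The closed fingertips sit centred over B's brass cap (crop 263,195), about 10 mm above it. Next I probe downwards.

servo_tool(fingers=[0,0,0,0,0,0], linear=[[0,0,0.002],[0,0,0.004],[0,0,0.006],[0,0,0.007],[0,0,0.008],[0,0,0.008]], rotation=[[0,0,0],[0,0,0],[0,0,0],[0,0,0],[0,0,0],[0,0,0]])

```text
time: 2.8
tool_pos: [552.1, 109.7, 154.1]
tcp_rot: [-180.0, 0.0, 12.2]
ft_force: [-0.2, -0.0, -0.4]
finger_gap: 0.1
grip_force: 0.0
```

servo_tool(fingers=[0,0,0], linear=[[0,0,0.001],[0,0,0.002],[0,0,0.002]], rotation=[[0,0,0],[0,0,0],[0,0,0]])

```text
time: 3.1
tool_pos: [552.1, 109.7, 152.1]
tcp_rot: [-180.0, 0.0, 12.2]
ft_force: [0.6, 0.1, -0.4]
finger_gap: 0.1
grip_force: 0.0
```

servo_tool(fingers=[0,0,0], linear=[[0,0,0.0005],[0,0,0.001],[0,0,0.001]], rotation=[[0,0,0],[0,0,0],[0,0,0]])

```text
time: 3.4
tool_pos: [552.3, 109.7, 151.5]
tcp_rot: [180.0, -0.0, 12.2]
ft_force: [-0.3, -0.1, 1.3]
finger_gap: -0.2
grip_force: 0.8
```

servo_tool(fingers=[0,0,0], linear=[[0,0,0.0005],[0,0,0.001],[0,0,0.001]], rotation=[[0,0,0],[0,0,0],[0,0,0]])

```text
time: 3.7
tool_pos: [552.3, 109.7, 150.4]
tcp_rot: [180.0, -0.0, 12.2]
ft_force: [-0.4, 0.5, 3.0]
finger_gap: 0.1
grip_force: 1.3
```

servo_tool(fingers=[0,0,0], linear=[[0,0,0.0005],[0,0,0.001],[0,0,0.001]], rotation=[[0,0,0],[0,0,0],[0,0,0]])

```text
time: 4.0
tool_pos: [552.2, 109.7, 149.2]
tcp_rot: [-180.0, -0.0, 12.2]
ft_force: [-0.9, 0.4, 2.6]
finger_gap: -0.1
grip_force: 1.0
```

servo_tool(fingers=[0,0,0], linear=[[0,0,0.0005],[0,0,0.001],[0,0,0.001]], rotation=[[0,0,0],[0,0,0],[0,0,0]])

```text
time: 4.3
tool_pos: [552.2, 109.7, 148.2]
tcp_rot: [180.0, 0.0, 12.2]
ft_force: [0.0, -0.7, 1.8]
finger_gap: -0.1
grip_force: 1.0
```

servo_tool(fingers=[0,0,0], linear=[[0,0,0.0005],[0,0,0.001],[0,0,0.001]], rotation=[[0,0,0],[0,0,0],[0,0,0]])

```text
time: 4.6
tool_pos: [552.2, 109.7, 147.2]
tcp_rot: [-180.0, 0.0, 12.2]
ft_force: [0.4, -0.5, 2.6]
finger_gap: -0.4
grip_force: 1.0
```

servo_tool(fingers=[0,0,0], linear=[[0,0,0.0005],[0,0,0.001],[0,0,0.001]], rotation=[[0,0,0],[0,0,0],[0,0,0]])

```text
time: 4.9
tool_pos: [552.1, 109.7, 146.2]
tcp_rot: [-180.0, 0.0, 12.2]
ft_force: [0.4, -0.2, 2.4]
finger_gap: -0.0
grip_force: 1.0
```

servo_tool(fingers=[0,0,0], linear=[[0,0,0.0005],[0,0,0.001],[0,0,0.001]], rotation=[[0,0,0],[0,0,0],[0,0,0]])

```text
time: 5.2
tool_pos: [552.1, 109.7, 145.2]
tcp_rot: [-180.0, 0.0, 12.2]
ft_force: [1.1, -0.0, 1.8]
finger_gap: 0.3
grip_force: 1.0
```

servo_tool(fingers=[0,0,0], linear=[[0,0,0.0005],[0,0,0.001],[0,0,0.001]], rotation=[[0,0,0],[0,0,0],[0,0,0]])

```text
time: 5.5
tool_pos: [552.3, 109.7, 144.5]
tcp_rot: [180.0, -0.0, 12.2]
ft_force: [-0.9, 0.6, 3.4]
finger_gap: 0.1
grip_force: 2.0
```

servo_tool(fingers=[0,0,0], linear=[[0,0,0.0005],[0,0,0.001],[0,0,0.001]], rotation=[[0,0,0],[0,0,0],[0,0,0]])

```text
time: 5.8
tool_pos: [552.5, 109.7, 143.8]
tcp_rot: [180.0, -0.0, 12.2]
ft_force: [-0.9, 0.0, 6.4]
finger_gap: -0.1
grip_force: 3.1
```

servo_tool(fingers=[0,0], linear=[[0,0,0],[0,0,0]], rotation=[[0,0,0],[0,0,0]])

```text
time: 6.0
tool_pos: [552.5, 109.7, 143.8]
tcp_rot: [180.0, -0.0, 12.2]
ft_force: [-0.3, 0.7, 5.9]
finger_gap: 0.2
grip_force: 3.0
```

B's resistance rises from 2.3 to 6.2 N right where a jam is expected, so I stop there. Now A.

servo_tool(fingers=[0,0,0,0,0,0,0,0,0,0], linear=[[0,0,-0.01],[0,0,-0.025],[0,-0.02,-0.025],[0,-0.05,-0.025],[0,-0.08,-0.025],[0,-0.095,-0.02],[0,-0.1,-0.014],[0,-0.1,-0.01],[0,-0.1,-0.009],[0,-0.1,-0.009]], rotation=[[0,0,0],[0,0,0],[0,0,0],[0,0,0],[0,0,0],[0,0,0],[0,0,0],[0,0,0],[0,0,0],[0,0,0]])

```text
time: 7.0
tool_pos: [531.1, 206.4, 152.0]
tcp_rot: [180.0, 0.0, 12.2]
ft_force: [-0.1, 0.9, 0.7]
finger_gap: 0.1
grip_force: 0.0
```

servo_tool(fingers=[0,0,0], linear=[[0,0,0.0005],[0,0,0.001],[0,0,0.001]], rotation=[[0,0,0],[0,0,0],[0,0,0]])

```text
time: 7.3
tool_pos: [531.2, 207.1, 151.4]
tcp_rot: [180.0, -0.0, 12.2]
ft_force: [0.1, 0.8, 0.0]
finger_gap: -0.2
grip_force: 0.1
```

servo_tool(fingers=[0,0,0,0], linear=[[0,0,0.0005],[0,0,0.001],[0,0,0.0015],[0,0,0.0015]], rotation=[[0,0,0],[0,0,0],[0,0,0],[0,0,0]])

```text
time: 7.7
tool_pos: [531.1, 207.4, 149.9]
tcp_rot: [180.0, -0.0, 12.2]
ft_force: [-0.6, -1.0, 2.8]
finger_gap: 0.1
grip_force: 1.3
```

servo_tool(fingers=[0,0,0,0], linear=[[0,0,0.0005],[0,0,0.001],[0,0,0.0015],[0,0,0.0015]], rotation=[[0,0,0],[0,0,0],[0,0,0],[0,0,0]])

```text
time: 8.1
tool_pos: [531.0, 207.4, 148.2]
tcp_rot: [180.0, 0.0, 12.2]
ft_force: [1.3, -0.5, 1.9]
finger_gap: -0.2
grip_force: 1.0
```

servo_tool(fingers=[0,0,0,0,0], linear=[[0,0,0.0005],[0,0,0.001],[0,0,0.0015],[0,0,0.002],[0,0,0.002]], rotation=[[0,0,0],[0,0,0],[0,0,0],[0,0,0],[0,0,0]])

```text
time: 8.6
tool_pos: [531.0, 207.4, 146.2]
tcp_rot: [-180.0, 0.0, 12.2]
ft_force: [-1.1, 0.5, 1.4]
finger_gap: -0.1
grip_force: 1.0
```

servo_tool(fingers=[0,0,0,0], linear=[[0,0,0.0005],[0,0,0.001],[0,0,0.0015],[0,0,0.0015]], rotation=[[0,0,0],[0,0,0],[0,0,0],[0,0,0]])

```text
time: 9.0
tool_pos: [530.9, 207.4, 144.7]
tcp_rot: [180.0, 0.0, 12.2]
ft_force: [0.3, -1.1, 1.9]
finger_gap: -0.0
grip_force: 1.0
```

servo_tool(fingers=[0,0,0], linear=[[0,0,0.0005],[0,0,0.001],[0,0,0.001]], rotation=[[0,0,0],[0,0,0],[0,0,0]])

```text
time: 9.3
tool_pos: [531.0, 207.4, 143.7]
tcp_rot: [-180.0, 0.0, 12.2]
ft_force: [0.6, -1.2, 1.6]
finger_gap: 0.3
grip_force: 1.0
```

A runs free past the jam height, so I carry on to home in checked steps.

servo_tool(fingers=[0,0,0], linear=[[0,0,0.001],[0,0,0.002],[0,0,0.002]], rotation=[[0,0,0],[0,0,0],[0,0,0]])

```text
time: 9.6
tool_pos: [530.9, 207.4, 141.5]
tcp_rot: [-180.0, 0.0, 12.2]
ft_force: [0.8, -0.9, 1.4]
finger_gap: -0.1
grip_force: 0.7
```

servo_tool(fingers=[0,0,0,0,0,0,0], linear=[[0,0,0.001],[0,0,0.002],[0,0,0.003],[0,0,0.004],[0,0,0.005],[0,0,0.006],[0,0,0.006]], rotation=[[0,0,0],[0,0,0],[0,0,0],[0,0,0],[0,0,0],[0,0,0],[0,0,0]])

```text
time: 10.3
tool_pos: [530.9, 207.4, 135.6]
tcp_rot: [-180.0, 0.0, 12.2]
ft_force: [-0.2, -0.1, 1.2]
finger_gap: 0.3
grip_force: 0.6
```

servo_tool(fingers=[0,0,0,0,0], linear=[[0,0,0.001],[0,0,0.002],[0,0,0.003],[0,0,0.004],[0,0,0.004]], rotation=[[0,0,0],[0,0,0],[0,0,0],[0,0,0],[0,0,0]])

```text
time: 10.8
tool_pos: [530.9, 207.4, 131.5]
tcp_rot: [180.0, 0.0, 12.2]
ft_force: [0.6, -1.1, 0.8]
finger_gap: 0.0
grip_force: 0.6
```

servo_tool(fingers=[0,0,0,0], linear=[[0,0,0.0005],[0,0,0.001],[0,0,0.0015],[0,0,0.0015]], rotation=[[0,0,0],[0,0,0],[0,0,0],[0,0,0]])

```text
time: 11.2
tool_pos: [531.0, 207.4, 130.2]
tcp_rot: [-180.0, 0.0, 12.2]
ft_force: [0.8, -1.0, 1.4]
finger_gap: -0.2
grip_force: 1.0
```

servo_tool(fingers=[0,0,0], linear=[[0,0,0.0005],[0,0,0.001],[0,0,0.001]], rotation=[[0,0,0],[0,0,0],[0,0,0]])

```text
time: 11.5
tool_pos: [531.0, 207.4, 129.2]
tcp_rot: [180.0, 0.0, 12.2]
ft_force: [-0.5, -0.1, 1.6]
finger_gap: -0.2
grip_force: 1.0
```

servo_tool(fingers=[0,0,0], linear=[[0,0,0.0003],[0,0,0.0006],[0,0,0.0006]], rotation=[[0,0,0],[0,0,0],[0,0,0]])

```text
time: 11.8
tool_pos: [531.2, 207.5, 129.1]
tcp_rot: [180.0, -0.0, 12.2]
ft_force: [-0.6, -0.7, 4.7]
finger_gap: -0.2
grip_force: 2.5
```

servo_tool(fingers=[0,0,0], linear=[[0,0,0.0003],[0,0,0.0006],[0,0,0.0006]], rotation=[[0,0,0],[0,0,0],[0,0,0]])

```text
time: 12.1
tool_pos: [531.5, 207.6, 129.1]
tcp_rot: [-180.0, -0.1, 12.2]
ft_force: [-1.8, -0.4, 7.5]
finger_gap: 0.1
grip_force: 4.0
```

A is home: a hard stop at TCP z 129.1, so the cap top is at 110. Now I go to B and open to straddle its barrel.

servo_tool(fingers=[0,0,0,0.065,0.065,0.065,0.065,0.065,0.065,0.065], linear=[[0,0,-0.01],[0,0,-0.03],[0,0.01,-0.055],[0,0.04,-0.055],[0,0.07,-0.055],[0,0.092,-0.055],[0,0.1,-0.055],[0,0.1,-0.055],[0,0.1,-0.055],[0,0.1,-0.055]], rotation=[[0,0,0],[0,0,0],[0,0,0],[0,0,0],[0,0,0],[0,0,0],[0,0,0],[0,0,0],[0,0,0],[0,0,0]])

```text
time: 13.1
tool_pos: [551.9, 110.8, 183.0]
tcp_rot: [-180.0, 0.0, 12.3]
ft_force: [0.0, 0.8, -0.8]
finger_gap: 64.9
grip_force: 0.0
```

servo_tool(fingers=[0.065,0.065,0.065,0.065,0.065,0.065,0.065,0.065], linear=[[0,0,0.01],[0,0,0.025],[0,0,0.04],[0,0,0.055],[0,0,0.07],[0,0,0.085],[0,0,0.095],[0,0,0.098]], rotation=[[0,0,0],[0,0,0],[0,0,0],[0,0,0],[0,0,0],[0,0,0],[0,0,0],[0,0,0]])

```text
time: 13.9
tool_pos: [551.2, 109.5, 83.2]
tcp_rot: [-180.0, 0.1, 12.2]
ft_force: [0.1, -0.3, -0.5]
finger_gap: 65.2
grip_force: 0.0
```

servo_tool(fingers=[0.02,0.02,0.02,0.02,0.02,0.02,0.02,0.02], linear=[[0,0,0],[0,0,0],[0,0,0],[0,0,0],[0,0,0],[0,0,0],[0,0,0],[0,0,0]], rotation=[[0,0,0],[0,0,0],[0,0,0],[0,0,0],[0,0,0],[0,0,0],[0,0,0],[0,0,0]], force=40)

```text
time: 14.7
tool_pos: [552.9, 109.8, 86.1]
tcp_rot: [180.0, -0.1, 12.2]
ft_force: [-0.5, 1.0, 6.2]
finger_gap: 28.5
grip_force: 41.1
```

```bash
cat > look.py <<'E'
from bench import r
import cv2,pickle,sys
import numpy as np
def look(name,sb,tb):
    d={n:r.snapshot(n) for n in("side","top")}
    pickle.dump(d,open(name+'.pkl','wb'))
    o=np.zeros((560,800,3),np.uint8)
    for n,b,x in(("side",sb,0),("top",tb,480)):
        i=cv2.resize(d[n]["frame"][b[1]:b[3],b[0]:b[2]],None,fx=4,fy=4)[:560,:,::-1];w=min(i.shape[1],800-x)
        o[:i.shape[0],x:x+w]=i[:,:w]
    cv2.imwrite(f'pics/{name}.png',o)
    s=r.sense();print(s["tool_pos"],s["tcp_rot"],s["ft_force"],s["finger_gap"],s["grip_force"])
E
python3 -c "
from look import look
look('g1',(250,180,370,320),(210,150,290,270))"
```

```text
[552.95309214 109.81225848  86.08612788] [ 1.79987897e+02 -1.02163582e-01  1.22343569e+01] [-0.08680686  0.25719228  6.69649838] 28.061067011790488 41.129382834769785
```

View pics/g1.png

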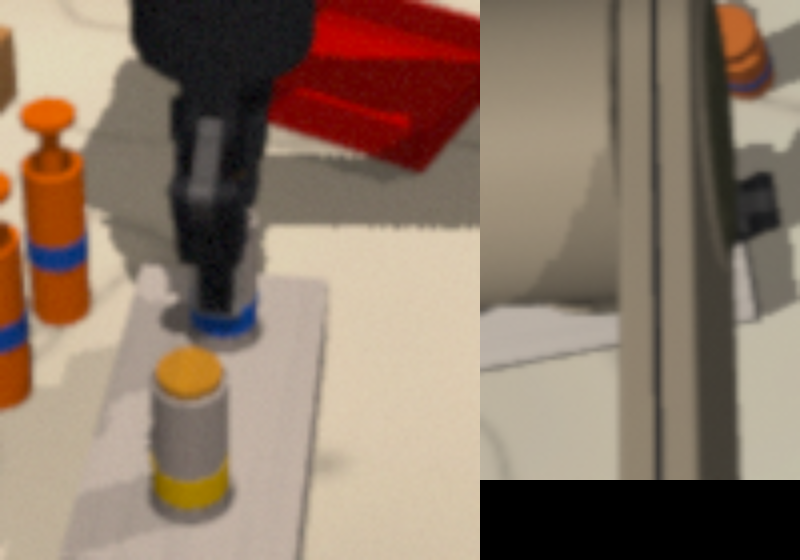

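The picture shows A's cap down on its barrel (crop 190,375) and B held by its steel barrel (220,290). Next I lift it and carry it to the tray.

servo_tool(fingers=[0.02,0.02,0.02,0.02,0.02,0.02,0.02,0.02,0.02,0.02], linear=[[0,0,-0.003],[0,0,-0.009],[0,0,-0.018],[0,0,-0.028],[0,0,-0.038],[0,0,-0.05],[0,0,-0.06],[0,0,-0.068],[0,0,-0.07],[0,0,-0.07]], rotation=[[0,0,0],[0,0,0],[0,0,0],[0,0,0],[0,0,0],[0,0,0],[0,0,0],[0,0,0],[0,0,0],[0,0,0]], force=50)

```text
time: 15.8
tool_pos: [552.4, 109.7, 155.5]
tcp_rot: [180.0, -0.0, 12.2]
ft_force: [-0.3, 0.5, -3.1]
finger_gap: 28.0
grip_force: 49.7
```

servo_tool(fingers=[0.02,0.02,0.02,0.02,0.02,0.02,0.02,0.02,0.02,0.02], linear=[[-0.0009,0.005,0],[-0.0028,0.015,0],[-0.0055,0.03,0],[-0.0092,0.05,0],[-0.0129,0.07,0],[-0.0166,0.09,0],[-0.0203,0.11,0],[-0.0239,0.13,0],[-0.0276,0.15,0],[-0.0313,0.17,0]], rotation=[[0,0,0],[0,0,0],[0,0,0],[0,0,0],[0,0,0],[0,0,0],[0,0,0],[0,0,0],[0,0,0],[0,0,0]])

```text
time: 16.8
tool_pos: [557.1, -65.3, 154.8]
tcp_rot: [180.0, 0.0, 12.2]
ft_force: [0.4, -0.1, -3.1]
finger_gap: 28.0
grip_force: 49.7
```

servo_tool(fingers=[0.02,0.02,0.02,0.02,0.02,0.02,0.02,0.02,0.02,0.02], linear=[[-0.0037,0.02,0],[-0.0074,0.04,0],[-0.011,0.06,0],[-0.0147,0.08,0],[-0.018,0.098,0],[-0.0204,0.111,0],[-0.0213,0.1155,0],[-0.0215,0.1166,0],[-0.0215,0.1166,0],[-0.0215,0.1166,0]], rotation=[[0,0,0],[0,0,0],[0,0,0],[0,0,0],[0,0,0],[0,0,0],[0,0,0],[0,0,0],[0,0,0],[0,0,0]])

```text
time: 17.8
tool_pos: [561.3, -180.8, 155.0]
tcp_rot: [-180.0, 0.0, 12.3]
ft_force: [-0.3, 0.6, -2.1]
finger_gap: 28.2
grip_force: 49.8
```

```bash
python3 -c "
from look import look
look('g2',(280,100,400,240),(345,150,425,270))"
```

```text
[ 561.41507866 -180.82957028  155.1360373 ] [-1.79992175e+02 -3.25860134e-03  1.22885318e+01] [-0.01147268 -0.27061839 -2.16450206] 28.237591404025807 49.80349911376834
```

View pics/g2.png

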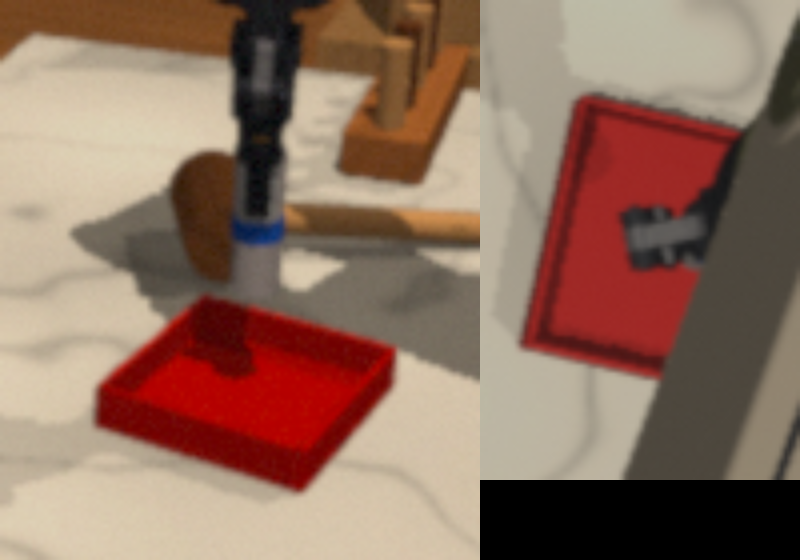

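The punch hangs upright in the grip (foot at crop 257,290) above the tray's middle. Now I lower it.

servo_tool(fingers=[0.02,0.02,0.02,0.02,0.02,0.02,0.02,0.02,0.02,0.02], linear=[[0,0,0.005],[0,0,0.015],[0,0,0.027],[0,0,0.04],[0,0,0.052],[0,0,0.062],[0,0,0.069],[0,0,0.073],[0,0,0.075],[0,0,0.075]], rotation=[[0,0,0],[0,0,0],[0,0,0],[0,0,0],[0,0,0],[0,0,0],[0,0,0],[0,0,0],[0,0,0],[0,0,0]])

```text
time: 18.9
tool_pos: [561.4, -181.6, 80.2]
tcp_rot: [180.0, -0.0, 12.2]
ft_force: [0.4, 0.5, -2.9]
finger_gap: 28.0
grip_force: 49.8
```

servo_tool(fingers=[0.02,0.02,0.02,0.02,0.02], linear=[[0,0,0.001],[0,0,0.002],[0,0,0.0025],[0,0,0.003],[0,0,0.003]], rotation=[[0,0,0],[0,0,0],[0,0,0],[0,0,0],[0,0,0]])

```text
time: 19.4
tool_pos: [561.3, -181.6, 77.1]
tcp_rot: [-180.0, 0.0, 12.2]
ft_force: [-0.3, -1.3, -2.5]
finger_gap: 28.3
grip_force: 49.8
```

servo_tool(fingers=[0.02,0.02,0.02], linear=[[0,0,0.0005],[0,0,0.001],[0,0,0.001]], rotation=[[0,0,0],[0,0,0],[0,0,0]])

```text
time: 19.7
tool_pos: [561.4, -181.6, 76.2]
tcp_rot: [180.0, -0.0, 12.2]
ft_force: [0.2, 0.4, -1.8]
finger_gap: 28.7
grip_force: 49.8
```

servo_tool(fingers=[0.02,0.02,0.02], linear=[[0,0,0.0004],[0,0,0.0008],[0,0,0.0008]], rotation=[[0,0,0],[0,0,0],[0,0,0]])

```text
time: 20.0
tool_pos: [561.6, -181.6, 76.2]
tcp_rot: [180.0, -0.0, 12.2]
ft_force: [-3.5, 1.9, 4.8]
finger_gap: 28.6
grip_force: 50.7
```

The foot is on the tray floor. I release and back off straight up.

servo_tool(fingers=[0.034,0.04,0.045,0.05,0.06,0.065,0.065,0.065], linear=[[0,0,0],[0,0,0],[0,0,0],[0,0,0],[0,0,0],[0,0,0],[0,0,0],[0,0,0]], rotation=[[0,0,0],[0,0,0],[0,0,0],[0,0,0],[0,0,0],[0,0,0],[0,0,0],[0,0,0]], force=20)

```text
time: 20.8
tool_pos: [561.3, -181.6, 75.3]
tcp_rot: [-180.0, 0.0, 12.2]
ft_force: [-1.0, 0.4, -0.5]
finger_gap: 64.8
grip_force: 0.0
```

servo_tool(fingers=[0.065,0.065,0.065,0.065,0.065,0.065,0.065,0.065,0.065,0.065], linear=[[0,0,-0.005],[0,0,-0.015],[0,0,-0.03],[0,0,-0.05],[0,0,-0.07],[0,0,-0.09],[0,0,-0.11],[0,0,-0.13],[0,0,-0.14],[0,0,-0.14]], rotation=[[0,0,0],[0,0,0],[0,0,0],[0,0,0],[0,0,0],[0,0,0],[0,0,0],[0,0,0],[0,0,0],[0,0,0]])

```text
time: 21.8
tool_pos: [562.6, -182.1, 218.4]
tcp_rot: [179.8, -0.2, 12.2]
ft_force: [0.2, -0.0, -0.3]
finger_gap: 65.0
grip_force: 0.0
```

```bash
python3 -c "
from look import look
look('g3',(265,150,385,290),(345,150,425,270))
import pickle,cv2;d=pickle.load(open('g3.pkl','rb'))
cv2.imwrite('pics/full.png',cv2.resize(d['side']['frame'][130:350,240:400],None,fx=2.7,fy=2.7)[:,:,::-1])"
```

```text
[ 561.21640073 -181.53806092  215.17972714] [ 1.79997041e+02 -4.22685494e-03  1.22309044e+01] [-0.34000533 -0.03917997 -0.8508213 ] 65.05995146993881 0.0
```

View pics/full.png

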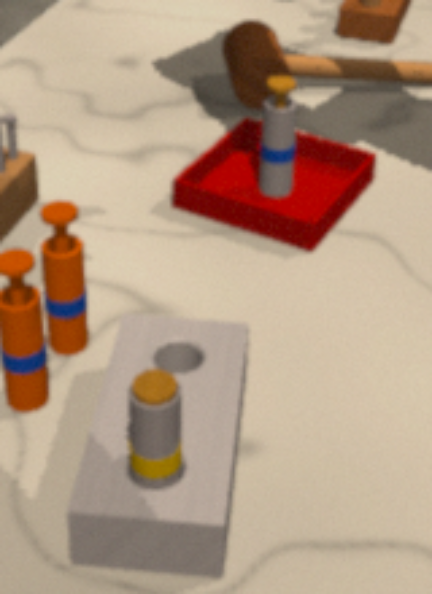

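The picture shows B upright in the tray (277,140), A in its socket with its cap home (155,390), and the arm clear of both.

```bash
python3 -c "
from bench import r
print(r.hand_in())"
```

```text
the job is handed in; nothing more can be done
None
```

Punch B (blue band) was the jammed one and now stands upright in the red tray; punch A (yellow band) stands in its block with its plunger pushed fully home, and I handed the job in after about 22 s of the allowed 64 s, with no verdict shown.

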